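# Wedge a pressed glass drawer pull into the dressing jig

## Robot

A 7-joint arm with a two-finger parallel gripper is mounted at the origin on the work surface. World frame = base frame: x ahead of the robot, y to its left, z up, the work surface at z = 0. Lengths are in m, angles in rad, forces in N, time in s.
With the tool pointing down it reaches from about 0.425 to 1.025 m from the base axis. Payload 9.4 kg.
Tool frame: the origin (TCP) lies between the finger pads; the fingertips stand 17 mm ahead of it and the grasp point (between the pads) lies 2 mm behind it; z points along the fingers, y is the line along which they close (so a half turn about z gives the same grasp; the last joint's range is limited). The gripper opens to 93 mm and grips with 3 to 60 N. Pads are 15 mm wide; open, the fingers measure 128 mm over their backs; the gripper's body (75 mm by 188 mm) begins 65 mm behind the grasp point.
Start: joints at [1.111, 0.599, -0.003, 1.599, 0.002, 0.943, -0.08], TCP at [0.271, -0.673, 0.236] pointing down, gripper open.
Joint ranges: [-2.57, 2.57], [-0.35, 1.97], [-1.29, 1.29], [0.11, 2.56], [-1.05, 4.19], [0.11, 1.86], [-2.63, 2.63]. Speed limits (rad/s): [2.22, 2.22, 3.01, 3.01, 3.14, 3.14, 3.14].

## Interface

Orientations are given as a 3x3 rotation matrix whose columns are the frame's x, y, z axes.
In Python, from rig import ctrl, viewer, ticket gives the robot as it stands. The module is installed in compiled form; this text tells all that it offers.
- The arm moves only by the tool servo_tool, never from a script. Its argument "commands" is a list of rows, each a list of 3 entries, a list of its own where there are three numbers: the opening, from 0 (shut) to 1 (fully open), then the shift along the tool's x, y, z in mm, then the turn, a rotation vector about the tool's x, y, z in rad. A call has 1 to 8 rows; each row is the pose to reach, as a shift and turn from the pose commanded when the call began, along the tool's axes at that moment; what a row does not reach only later rows make up. A row lasts 1/10 s, in which the tool goes at most 50 mm and 8.59 degrees, less where a joint would pass 70% of its speed; a pose out of reach is approached as far as the arm can. A call with a gripper value outside its range is refused whole. The fingers move at their own pace and stop on an object; "newtons" is the grip in N (left out, the last holds). Time passes only in rows, so rows that repeat a pose let the fingers close. It gives the time, the measured TCP pose, the force, the opening and the grip force at its end, in the units of the state.
- ctrl.get_obs(): the state, without advancing time (a new reading comes with each control period).
- viewer.read_camera(name): name is "scene" or "side" or "wrist"; returns a dict with "img" (480x640x3 uint8, red, green, blue), "fx", "fy", "cx", "cy" (pixels), "R" (3x3) and "t" (3): a world point X has camera coordinates R X + t. Camera axes: x right, y down, z forward; pixel columns grow to the right and rows downward; lengths in m; the calibration is good to about 2 mm. The wrist camera is an equidistant fisheye: a pixel r from the principal point sees the ray r / f radians off the axis. A picture is of the moment at which its call begins. There is no depth.
- ticket.sign_off(): hands the job in; it is judged then, once.
The state is a dict: "time": time; "qpos": joint angles; "dq": joint speeds; "tau": joint torques, N m; "eef_pos": TCP position; "tcp_rot": TCP orientation; "force": force on the tool from outside, world axes, zero at the start; "ft_torque": the same for the moment, N m; "width": opening from 0.0 (shut) to 1.0 (fully open); "finger_force": force on a finger pad.
Only numpy, scipy, OpenCV 4.12 (cv2) and the standard library are available. Lean on these libraries where they do the work, as an engineer would, in place of code of your own. Each camera call takes 0.05 s, during which the arm holds its last target. There are 200 camera calls.

## Task

Lift the amber glass drawer pull out of its graphite press mould and set it down, not drop it, square plate down in the aluminium jig between the brass fence and the slanted steel rail, then let go of it. Take the beech wedge by its grip and slide it along the bed, thin end first, into the gap between the glass and the slanted rail from the end where that gap is wide enough, until the glass is pressed flush along the brass fence, snugly but without ramming it. Finish there, still gripping the wedge and keeping it pushed in, so that the edge can be dressed; leave the other things on the bench where they are.

Things in the scene. Friction and masses are not known exactly. Their poses are not given: they have to be found in the camera images.
- mould: Fixed lower half of a press mould: dark graphite block 110 x 110 mm, 28 mm high, in a steel shoe 122 mm square, 8 mm high. Origin at the centre of its underside. In its top a square cavity 64 x 64 mm, 8 mm deep (floor at z = 20 mm), sides along x and y, holds the glass pull with 2 mm free on each side. Two 8 mm dowels stand 8 mm above the top at (45, 45) and (-45, -45) mm.
- tile_knob (a point): Centre of the square knob (30 x 30 mm, 24 mm tall, edges rounded 4 mm) in the middle of the amber glass pull, whose plate is 60 x 60 x 12 mm, 0.15 kg give or take a third. This point is 24 mm above the pull's underside, 12 mm above the plate's top, 12 mm below the knob's top. x and y along the sides of plate and knob, z up; any quarter turn will do in the jig.
- tile: The same loose glass pull as a whole; origin at the centre of its underside, axes as for tile_knob.
- jig: Fixed dressing jig. Bed: aluminium plate 10 mm thick (top at z = 10 mm), x = -115 to 105, y = -75 to 75 mm, bare before x = -10 mm. Origin at the underside; x is the way the wedge is pushed, y points from brass fence to slanted rail. Fence, stop and rail stand 10 mm above the bed. End stop: dark steel block, its face at x = 60 mm (y = -30 to 4 mm). Fixed parts do not move.
- fence: Brass fence bar of the jig (same origin and axes as the jig): 90 x 16 x 10 mm, from x = -10 to 80 mm, its face towards the rail at y = -30 mm.
- jig_seat (a point): Point on the jig's bed under the centre of the pull when it lies flush on the fence and against the end stop: jig (30, 0, 10) mm. Axes as the jig.
- jig_mouth (a point): Point on the bed in the middle of the wide end of the gap: jig (-5, 39.7, 10) mm, axes as the jig. The slanted rail is a dark steel bar 16 mm wide from jig x = -5 to 85 mm, its face towards the fence at jig y = 41 + 0.14 (55 - x) mm. Beside a pull flush on the fence (pull's edge at y = 30 mm) the gap tapers from 19.4 mm at x = -5 to 10.3 mm at x = 60 mm.
- wedge_grip (a point): Centre of the upright grip (36 mm in x, 26 mm in y, 46 mm tall) of the loose beech wedge (70 g), 23 mm above its underside. x points to the thin end, z up. Seen from here the straight face, which goes against the glass, is at y = -13 mm. With the glass flush on the fence the wedge stops firmly with the grip near jig (-53, 43) mm, 7 mm earlier for each mm the glass stands off the fence.
- wedge_tip (a point): Middle of the wedge's thin end at its underside: (108, -7.5, -23) mm from wedge_grip, same axes. The wedge runs 90 mm from the grip's front (x = 18 mm), 14 mm high, 11 mm thick at the thin end and 23.6 mm at the grip; its slanted face is parallel to the slanted rail when the straight face is parallel to the fence.
- wedge: The same wedge as a whole; origin 23 mm below wedge_grip, same axes. Pushed in, it drags the glass along until that meets the end stop, and squeezes it over to the fence; a push of about 15 N is plenty. Held stiffly it may bear on the rail alone: then also press it over sideways (-y of the jig) against the glass with about 8 N. Wood, glass and metal rub with a friction of about 0.6.
- diamond_pad: Yellow diamond hand pad, 90 x 55 x 16 mm, loose on the bench; leave alone. Origin at the centre of its underside.
- paddle: Graphite paddle with a wooden handle, 205 mm long along x, 50 mm wide, 12 mm high, loose on the bench; leave alone. Origin at its underside near the neck.
- bead_mould0: Round graphite bead mould, 42 mm across, 50 mm tall, loose; leave alone. Origin at the centre of its underside.
- bead_mould1: Round graphite bead mould, 48 mm across, 36 mm tall, loose; leave alone. Origin at the centre of its underside.
Not all that is in view belongs to the job. What is meant by the tile is not blue, purple or turquoise, and is the larger of those in its own colour.

How it is judged:
By the outcome, as a careful person would: the job done as asked, in the order asked, and still so for the second after the job is handed in, while the arm keeps its last pose, push and grip.
It also fails if it takes over 67 s, if anything falls off the work surface, if the arm or the gripper's body presses on something with over 40 N, if the wrist force passes 120 N, or if a joint passes its speed limit or range.

## Working session

There is one attempt and no reset: what is moved stays moved. The work goes in short steps, Python scripts to look and compute and a tool call to move; the robot and the scene stay as the last step left them, time stands still between calls to the robot, and variables do not carry over. Pictures are saved under pics/ and viewed, at most 11 in all, crops included, and the job is handed in when it is done.

Besides the shell and the picture viewer there is one more tool, called after ">>>" as name(argument=value, ...), one argument or row to a line, values as JSON. servo_tool: Moves the arm, as the interface text tells. Its arguments: {"type":"object","properties":{"commands":{"type":"array","items":{"type":"array"}},"newtons":{"type":"number"}},"required":["commands"]}

```bash
mkdir -p pics && cat > h.py <<'E'
import numpy as np, cv2, json
from rig import ctrl, viewer, ticket
def snap(n,f):
    c=viewer.read_camera(n); cv2.imwrite(f'pics/{f}.png',c['img'][:,:,::-1])
    np.savez(f'pics/{f}.npz',**{k:np.array(v) for k,v in c.items()})
    return c
def ray(c,u,v,fish=False):
    x=(u-c['cx'])/c['fx'];y=(v-c['cy'])/c['fy']
    if fish:
        r=np.hypot(x,y);d=np.array([x/r*np.sin(r),y/r*np.sin(r),np.cos(r)]) if r>1e-9 else np.array([0,0,1.])
    else: d=np.array([x,y,1.])
    R=np.array(c['R']);return -R.T@np.array(c['t']),R.T@d
def at(c,u,v,z,fish=False):
    o,d=ray(c,u,v,fish);return o+d*(z-o[2])/d[2]
def proj(c,X,fish=False):
    p=np.array(c['R'])@np.array(X)+np.array(c['t'])
    if fish:
        r=np.hypot(p[0],p[1]);th=np.arctan2(r,p[2]);q=p[:2]/max(r,1e-9)*th
    else:q=p[:2]/p[2]
    return np.array([c['fx']*q[0]+c['cx'],c['fy']*q[1]+c['cy']])
E
python3 - <<'E'
from h import *
a=snap('scene','s1');b=snap('side','d1');w=snap('wrist','w1')
for c in(a,b,w):print(c['fx'],c['cx'],c['cy'],(-np.array(c['R']).T@c['t']).round(3),np.array(c['R'])[2].round(3))
o=ctrl.get_obs();print(o['time'],o['eef_pos'],o['tcp_rot'],o['force'],o['width'])
E
```

```text
478.32883864698516 326.3618826712809 240.99868429222562 [ 1.433 -0.047  1.043] [-0.633  0.036 -0.774]
514.2681943718494 316.0409903984432 236.66956089263732 [ 0.471 -0.837  0.988] [ 0.096  0.664 -0.741]
371.64829954431775 320.24646428986705 241.1642261930317 [ 0.342 -0.643  0.383] [-0.26  -0.104 -0.96 ]
0.15 [ 0.27067605 -0.67222009  0.23496102] [[ 9.27600119e-01  3.73574242e-01 -5.51994578e-04]
 [ 3.73574630e-01 -9.27599543e-01  1.04106021e-03]
 [-1.23116639e-04 -1.17189874e-03 -9.99999306e-01]] [-0.28577829 -0.19311791 -0.39175571] 0.9980748478578018
```

View pics/s1.png

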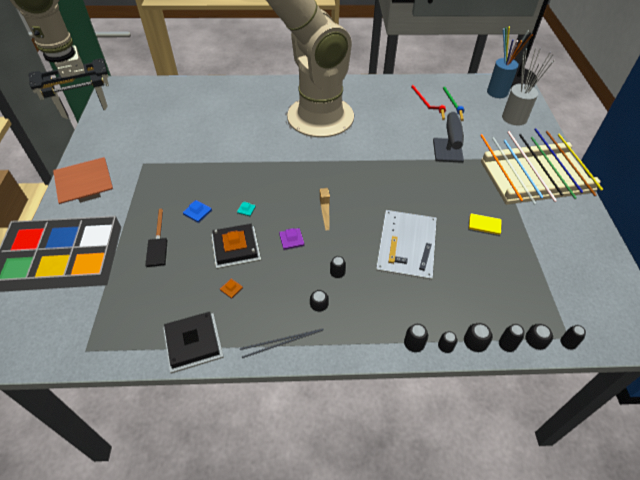

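View pics/d1.png

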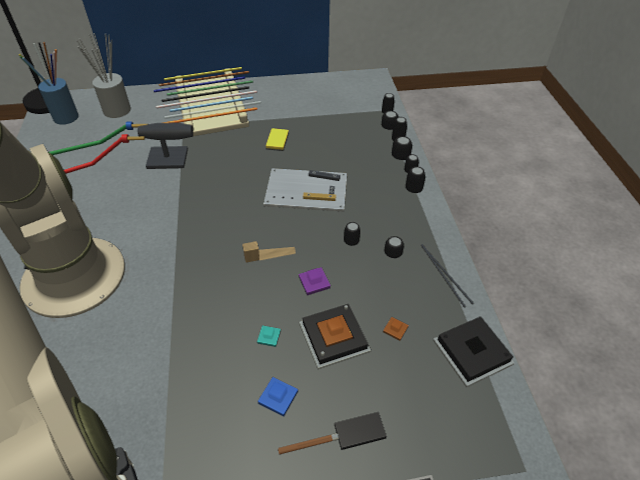

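The scene and side views show these candidates:
- **Amber pull in the mould:** scene (234,240), side (334,330). It is the larger amber one and sits in the mould, so it is the tile.
- **Smaller amber pull:** scene (231,288), side (396,328). This is a decoy.
- **Other colours:** the blue, purple and turquoise pulls are excluded.

The jig is at scene (407,245), and the wedge at scene (325,207), side (268,252). I'll confirm all of this in one enlarged composite.

```bash
python3 - <<'E'
from h import *
s=cv2.imread('pics/s1.png');d=cv2.imread('pics/d1.png')
def cr(im,u,v,w,h,W,H):return cv2.resize(im[v:v+h,u:u+w],(W,H),interpolation=cv2.INTER_CUBIC)
# each tile 400x300 , scale 4 -> 100x75
T=[cr(s,190,210,100,75,400,300),cr(d,285,295,100,75,400,300),cr(s,358,205,100,75,400,300),cr(d,256,150,100,75,400,300)]
cv2.imwrite('pics/c1.png',np.vstack([np.hstack(T[:2]),np.hstack(T[2:])]))
T=[cr(s,285,180,80,60,400,300),cr(d,230,225,80,60,400,300)]
cv2.imwrite('pics/c2.png',np.hstack(T))
E
```

```text
(no output)
```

View pics/c1.png

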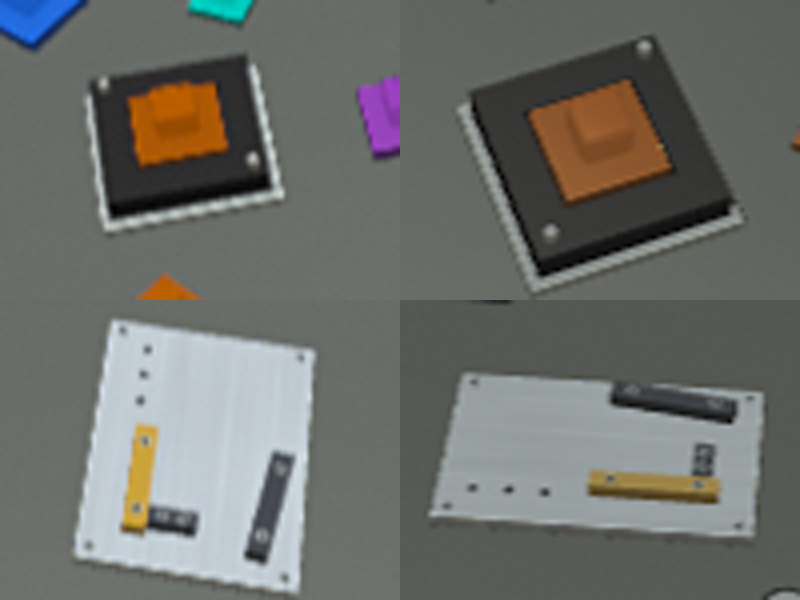

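View pics/c2.png

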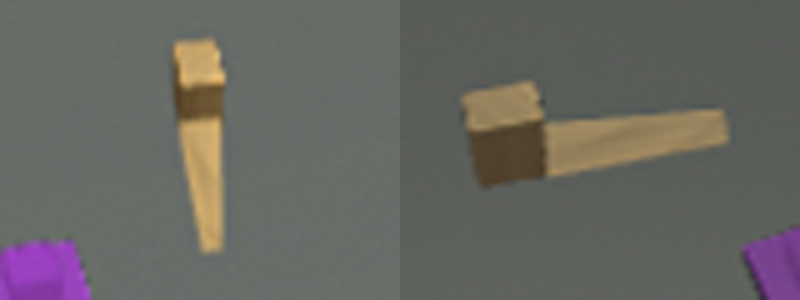

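```bash
cat > fit.py <<'E'
from h import *
from scipy.optimize import least_squares
S=dict(np.load('pics/s1.npz'));D=dict(np.load('pics/d1.npz'))
def fit(name,obs,z0=0,off=(0,0),x0=(.6,0,0)):
    # obs: list of (cam, pt mm, pixel)
    def res(p,full=True):
        c,s=np.cos(p[2]),np.sin(p[2]);r=[]
        for cam,P,px in obs:
            P=np.array(P)/1000
            X=[p[0]+c*P[0]-s*P[1],p[1]+s*P[0]+c*P[1],P[2]+z0]
            r.append(proj(cam,X)-px)
        return np.ravel(r)
    q=least_squares(res,x0,loss='soft_l1',f_scale=.7,x_scale=[.01,.01,.05])
    print(name,(q.x[:2]*1000).round(1),np.degrees(q.x[2]).round(2)); print(res(q.x).reshape(-1,2).round(1).tolist()); return q.x
def k(cx,cy,ox,oy,s):return lambda x,y:np.array([ox+(x-cx+.5)/s-.5,oy+(y-cy+.5)/s-.5])
m_s=k(0,0,190,210,4);m_d=k(400,0,285,295,4);j_s=k(0,300,358,205,4);j_d=k(400,300,256,150,4);w_s=k(0,0,285,180,5);w_d=k(400,0,230,225,5)
E
python3 - <<'E'
from fit import *
mx=at(S,*m_s(178,120),.032);print(mx)
fit('mould',[(S,(-45,-45,36),m_s(104,82)),(S,(45,45,36),m_s(252,158)),(D,(45,45,36),m_d(645,46)),(D,(-45,-45,36),m_d(550,231))] if 0 else
 [(S,(-45,-45,35),m_s(104,82)),(S,(45,45,35),m_s(252,158)),(D,(-45,-45,35),m_d(550,231)),(D,(45,45,35),m_d(645,46))],x0=(mx[0],mx[1],0))
h=30
fit('tile',[(S,(-h,-h,12),m_s(129,97)),(S,(-h,h,12),m_s(218,82)),(S,(h,h,12),m_s(228,152)),(S,(h,-h,12),m_s(140,165)),
 (D,(-h,h,12),m_d(528,113)),(D,(h,h,12),m_d(631,80)),(D,(h,-h,12),m_d(673,170)),(D,(-h,-h,12),m_d(570,203))],z0=.02,x0=(mx[0],mx[1],0))
print(at(S,*j_s(195,455),.01))
x0=at(S,*j_s(195,455),.01)
fit('jig',[(S,(-115,-75,10),j_s(110,321)),(S,(-115,75,10),j_s(316,350)),(S,(105,75,10),j_s(299,589)),(S,(105,-75,10),j_s(76,554)),
 (D,(-115,75,10),j_d(462,374)),(D,(105,75,10),j_d(764,394)),(D,(105,-75,10),j_d(756,530)),(D,(-115,-75,10),j_d(431,512)),
 (S,(-10,-46,20),j_s(136,426)),(S,(-10,-30,20),j_s(158,427)),(S,(-5,49.4,20),j_s(272,452)),(S,(-5,65.6,20),j_s(294,455)),
 (D,(-10,-30,20),j_d(590,471)),(D,(80,-30,20),j_d(718,479))],x0=(x0[0],x0[1],0))
x0=at(S,*w_s(197,60),.046)
fit('wedge',[(S,(-18,-13,46),w_s(174,42)),(S,(-18,13,46),w_s(214,39)),(S,(18,13,46),w_s(224,81)),(S,(18,-13,46),w_s(177,85)),
 (D,(-18,13,46),w_d(462,94)),(D,(18,13,46),w_d(534,82)),(D,(18,-13,46),w_d(544,121)),(D,(-18,-13,46),w_d(470,129)),
 (D,(108,-13,0),w_d(729,143)),(D,(108,-2,14),w_d(723,110)),(S,(108,-13,0),w_s(202,251)),(S,(108,-2,0),w_s(223,251))],x0=(x0[0],x0[1],.1))
E
```

```text
[ 0.59522464 -0.25225298  0.032     ]
mould [ 596.9 -252.1] 11.91
[[0.0, -0.1], [0.3, -0.1], [0.0, 0.1], [0.1, 0.2]]
tile [ 597.5 -252.5] 12.15
[[-0.2, 0.2], [-0.7, 0.1], [-0.1, -1.0], [-0.4, -0.1], [0.3, -0.5], [0.1, -0.2], [0.1, -0.4], [-0.4, -0.2]]
[0.60234581 0.22297066 0.01      ]
jig [601. 226.] -12.96
[[0.1, -0.4], [-0.4, -0.1], [0.2, 0.8], [-0.5, 0.4], [0.2, -0.0], [0.1, -0.4], [-0.6, 2.0], [-0.1, 1.3], [0.1, -0.7], [0.3, -0.0], [0.3, -0.5], [0.7, -0.4], [0.2, -0.0], [0.8, 0.0]]
wedge [430.4  -0.9] 6.8
[[-0.5, -0.1], [0.2, -0.3], [0.1, -0.2], [0.7, -0.1], [0.1, 0.1], [0.2, -0.3], [0.2, -0.3], [0.2, 0.9], [-0.1, 0.4], [-0.1, 0.2], [0.3, 0.2], [-0.1, -0.2]]
```

```bash
cat > go.py <<'E'
from h import *
from scipy.spatial.transform import Rotation as Ro
J=np.array([.601,.226]);JY=np.radians(-12.96)
def jw(x,y):
    c,s=np.cos(JY),np.sin(JY);return J+np.array([c*x-s*y,s*x+c*y])/1000
def goal(x,y,z,yaw):
    o=ctrl.get_obs();R=np.array(o['tcp_rot']);a=np.radians(yaw)
    G=np.array([[np.cos(a),np.sin(a),0],[np.sin(a),-np.cos(a),0],[0,0,-1]])
    print('shift',(R.T@(np.array([x,y,z])-o['eef_pos'])*1000).round(1),'turn',Ro.from_matrix(R.T@G).as_rotvec().round(3),'t',round(o['time'],2),'q',np.round(o['qpos'],2),'F',np.round(o['force'],1),'w',round(o['width'],3))
E
python3 -c "
from go import *
goal(.597,-.252,.15,102)"
```

```text
shift [ 459.7 -267.8   85.2] turn [-1.000e-03 -1.000e-03 -1.397e+00] t 0.15 q [ 1.11  0.6  -0.    1.6   0.    0.94 -0.08] F [-0.3 -0.2 -0.4] w 0.998
```

>>> servo_tool(
  commands=[
    [1,[460,-268,85],[0,0,-1.397]],
    [1,[460,-268,85],[0,0,-1.397]],
    [1,[460,-268,85],[0,0,-1.397]],
    [1,[460,-268,85],[0,0,-1.397]],
    [1,[460,-268,85],[0,0,-1.397]],
    [1,[460,-268,85],[0,0,-1.397]],
    [1,[460,-268,85],[0,0,-1.397]],
    [1,[460,-268,85],[0,0,-1.397]],
  ],
)

```text
time: 0.95
eef_pos: [0.514, -0.359, 0.1722]
tcp_rot: [[-0.018, 1.0, 0.0], [1.0, 0.018, -0.0], [-0.0, 0.0, -1.0]]
force: [0.9, -0.4, 0.3]
width: 0.997
finger_force: 0.0
```

```bash
python3 -c "
from go import *
goal(.597,-.252,.13,102)"
```

```text
shift [105.5  84.9  42.2] turn [ 0.     0.    -0.192] t 0.95 q [ 0.74  0.57 -0.33  1.88  0.26  0.74  0.28] F [ 0.9 -0.4  0.3] w 0.997
```

>>> servo_tool(
  commands=[
    [1,[105,85,42],[0,0,-0.192]],
    [1,[105,85,42],[0,0,-0.192]],
    [1,[105,85,42],[0,0,-0.192]],
    [1,[105,85,42],[0,0,-0.192]],
    [1,[105,85,42],[0,0,-0.192]],
  ],
)

```text
time: 1.45
eef_pos: [0.597, -0.2535, 0.1299]
tcp_rot: [[-0.205, 0.979, -0.001], [0.979, 0.205, 0.0], [0.001, -0.001, -1.0]]
force: [-0.4, -0.2, 0.8]
width: 1.001
finger_force: 0.0
```

```bash
python3 - <<'E'
from go import *
goal(.597,-.252,.0515,102)
w=snap('wrist','w2')
im=w['img'][:,:,::-1].copy()
print((-np.array(w['R']).T@w['t']).round(3))
c,s=np.cos(np.radians(12)),np.sin(np.radians(12))
for (a,z) in((15,.056),(30,.032)):
  for x,y in((a,a),(a,-a),(-a,-a),(-a,a)):
    p=proj(w,[.597+(c*x-s*y)/1000,-.252+(s*x+c*y)/1000,z],True); print(a,x,y,p.round()); cv2.drawMarker(im,tuple(int(v) for v in p.round()),(255,255,0),0,8,1)
cv2.imwrite('pics/w2m.png',im)
E
```

```text
shift [ 1.4  0.4 78.4] turn [-0.001 -0.001 -0.003] t 1.45 q [ 0.54  0.65 -0.35  1.85  0.33  0.69  0.21] F [-0.4 -0.2  0.8] w 1.001
[ 0.58  -0.177  0.278]
15 15 15 [347. 236.]
15 15 -15 [346. 281.]
15 -15 -15 [299. 281.]
15 -15 15 [298. 236.]
30 30 30 [367. 205.]
30 30 -30 [364. 287.]
30 -30 -30 [281. 288.]
30 -30 30 [278. 206.]
```

View pics/w2m.png

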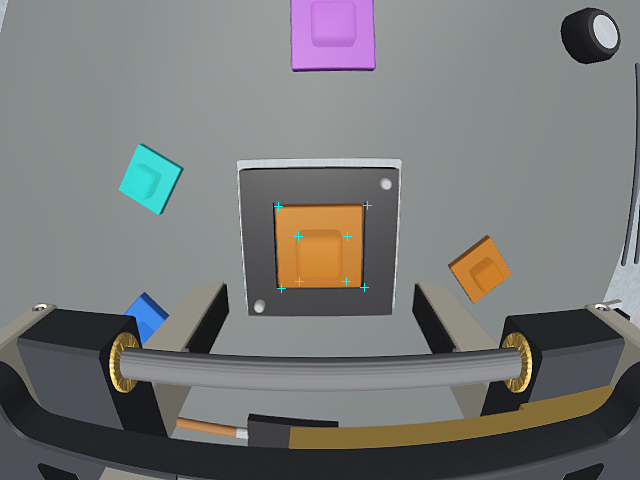

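The wrist view shows the larger amber pull in the mould, plate spanning pixels (276–363, 205–289) and matching the predicted outline within 2–4 px. I'll descend and grip.

>>> servo_tool(
  commands=[
    [0.8,[1,-0.5,30],[0,0,0]],
    [0.8,[1,-0.5,55],[0,0,0]],
    [0.8,[1,-0.5,68],[0,0,0]],
    [0.8,[1,-0.5,77],[0,0,0]],
    [0.8,[1,-0.5,77],[0,0,0]],
    [0.3,[1,-0.5,77],[0,0,0]],
    [0.2,[1,-0.5,77],[0,0,0]],
    [0.2,[1,-0.5,77],[0,0,0]],
  ],
  newtons=25,
)

```text
time: 2.3
eef_pos: [0.5966, -0.2539, 0.0544]
tcp_rot: [[-0.202, 0.979, 0.001], [0.979, 0.202, -0.001], [-0.001, 0.001, -1.0]]
force: [-1.0, 0.1, -0.6]
width: 0.591
finger_force: 0.0
```

>>> servo_tool(
  commands=[
    [0.1,[0,0,0],[0,0,0]],
    [0.1,[0,0,0],[0,0,0]],
    [0.1,[0,0,0],[0,0,0]],
    [0.1,[0,0,0],[0,0,0]],
  ],
)

```text
time: 2.7
eef_pos: [0.5962, -0.2537, 0.0537]
tcp_rot: [[-0.203, 0.979, 0.0], [0.979, 0.203, -0.0], [-0.0, 0.0, -1.0]]
force: [-0.5, 0.1, 2.0]
width: 0.32
finger_force: 24.9
```

>>> servo_tool(
  commands=[
    [0.1,[0,0,-8],[0,0,0]],
    [0.1,[0,0,-20],[0,0,0]],
    [0.1,[0,0,-40],[0,0,0]],
    [0.1,[0,0,-65],[0,0,0]],
    [0.1,[0,0,-85],[0,0,0]],
    [0.1,[0,0,-85],[0,0,0]],
    [0.1,[0,0,-85],[0,0,0]],
  ],
)

```text
time: 3.4
eef_pos: [0.5961, -0.2539, 0.1391]
tcp_rot: [[-0.202, 0.979, 0.001], [0.979, 0.202, -0.001], [-0.001, 0.001, -1.0]]
force: [-0.9, -0.1, -1.3]
width: 0.323
finger_force: 24.9
```

```bash
python3 - <<'E'
from go import *
p=jw(25,3);print(p);goal(*p,.14,102.0-12.0-12.96)
w=snap('wrist','w3'); d=snap('side','d3')
a=w['img'][130:370,180:500,::-1];b=d['img'][170:410,180:500,::-1]
cv2.imwrite('pics/c3.png',np.hstack([cv2.resize(a,(400,300)),cv2.resize(b,(400,300))]))
E
```

```text
[0.62603598 0.22331681]
shift [461.3 125.9  -1.1] turn [0.001 0.001 0.43 ] t 3.4 q [ 0.54  0.64 -0.35  1.85  0.32  0.71  0.21] F [-0.9 -0.1 -1.3] w 0.323
```

View pics/c3.png

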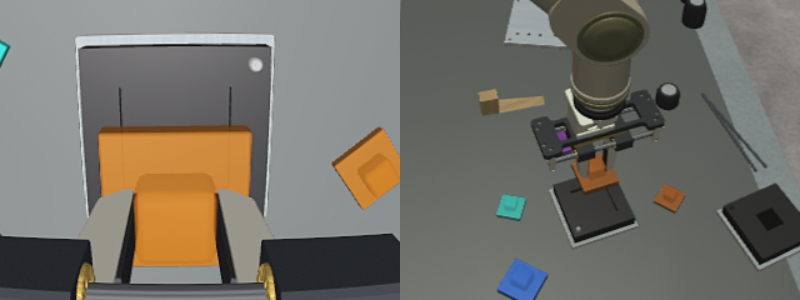

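The wrist and side views show the amber pull held level between the fingers above the empty mould. I'll carry it over to the jig.

>>> servo_tool(
  commands=[
    [0.1,[40,11,0],[0,0,0.04]],
    [0.1,[85,23,0],[0,0,0.08]],
    [0.1,[130,35,0],[0,0,0.12]],
    [0.1,[175,48,0],[0,0,0.16]],
    [0.1,[220,60,0],[0,0,0.2]],
    [0.1,[265,72,0],[0,0,0.24]],
    [0.1,[310,85,0],[0,0,0.3]],
    [0.1,[350,96,0],[0,0,0.36]],
  ],
)

```text
time: 4.3
eef_pos: [0.6186, 0.1111, 0.1373]
tcp_rot: [[0.157, 0.988, -0.002], [0.988, -0.157, 0.0], [-0.0, -0.002, -1.0]]
force: [0.1, -0.5, -1.1]
width: 0.323
finger_force: 24.9
```

>>> servo_tool(
  commands=[
    [0.1,[25,20,0],[0,0,0.02]],
    [0.1,[25,20,0],[0,0,0.02]],
    [0.1,[25,20,0],[0,0,0.02]],
  ],
)

```text
time: 4.6
eef_pos: [0.6423, 0.1304, 0.1371]
tcp_rot: [[0.174, 0.985, -0.002], [0.985, -0.174, -0.001], [-0.001, -0.002, -1.0]]
force: [0.1, -0.2, -1.1]
width: 0.32
finger_force: 24.9
```

```bash
python3 - <<'E'
from go import *
p=jw(25,3);goal(*p,.14,77.04);print(ctrl.get_obs()['eef_pos'])
E
```

```text
shift [ 88.7 -32.1  -2.9] turn [-0.002  0.001  0.052] t 4.6 q [-0.15  0.64 -0.2   1.84  0.19  0.69 -0.64] F [ 0.1 -0.2 -1.1] w 0.32
[0.64226003 0.1303754  0.13712644]
```

>>> servo_tool(
  commands=[
    [0.1,[40,-14,0],[0,0,0.03]],
    [0.1,[75,-26,0],[0,0,0.052]],
    [0.1,[89,-32,0],[0,0,0.052]],
    [0.1,[89,-32,20],[0,0,0.052]],
    [0.1,[89,-32,45],[0,0,0.052]],
    [0.1,[89,-32,45],[0,0,0.052]],
    [0.1,[89,-32,45],[0,0,0.052]],
  ],
)

```text
time: 5.3
eef_pos: [0.6267, 0.2217, 0.0932]
tcp_rot: [[0.227, 0.974, -0.002], [0.974, -0.227, -0.001], [-0.002, -0.001, -1.0]]
force: [-0.5, 0.5, -0.4]
width: 0.32
finger_force: 24.9
```

```bash
python3 - <<'E'
from go import *
p=jw(25,3);goal(*p,.0437,77.04)
w=snap('wrist','w4')
im=w['img'][:,:,::-1].copy()
def dr(x,y,z,col):
    q=proj(w,[*jw(x,y),z],True);print(x,y,z,q.round(1));cv2.drawMarker(im,tuple(int(v) for v in q.round()),col,0,10,1)
for x,y in((-5,49.4),(85,36.8),(-5,65.6),(85,53)):dr(x,y,.02,(255,255,0))
for x,y in((-115,75),(105,75)):dr(x,y,.01,(0,0,255))
for x,y in((-10,-30),(-10,-46),(80,-30)):dr(x,y,.02,(0,255,0))
cv2.imwrite('pics/w4m.png',im)
E
```

```text
shift [ 1.6 -0.9 49.5] turn [-0.001  0.002 -0.003] t 5.3 q [-0.32  0.7  -0.17  1.84  0.18  0.62 -0.83] F [-0.5  0.5 -0.4] w 0.32
-5 49.4 0.02 [270.4 185.5]
85 36.8 0.02 [417.1 206.2]
-5 65.6 0.02 [269.7 158.8]
85 53 0.02 [418.4 180.2]
-115 75 0.01 [115.9 152.8]
105 75 0.01 [445.3 145.4]
-10 -30 0.02 [268.  305.3]
-10 -46 0.02 [269.4 326.1]
80 -30 0.02 [402.5 304.3]
```

View pics/w4m.png

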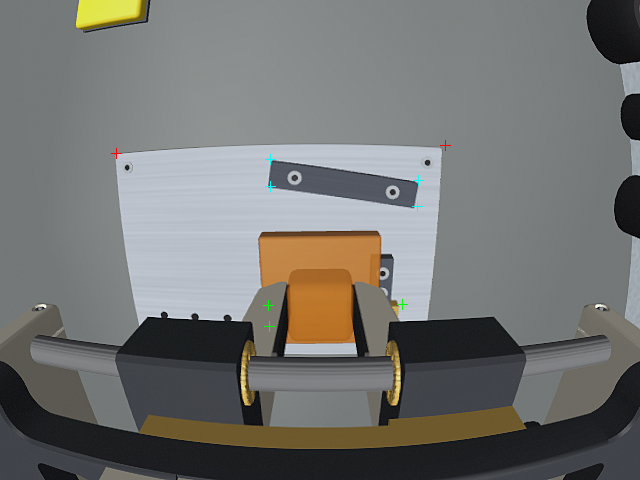

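The wrist view shows the predicted jig points within about 3 px of the rail ends (270,160), (268,186), (416,207). The pull is clear of the stop, so I'll lower it.

>>> servo_tool(
  commands=[
    [0.1,[1.5,-1.5,20],[0,0,0]],
    [0.1,[1.5,-1.5,34],[0,0,0]],
    [0.1,[1.5,-1.5,42],[0,0,0]],
    [0.1,[1.5,-1.5,46],[0,0,0]],
    [0.1,[1.5,-1.5,47.5],[0,0,0]],
    [0.1,[1.5,-1.5,47.5],[0,0,0]],
  ],
)

```text
time: 5.95
eef_pos: [0.626, 0.2251, 0.0462]
tcp_rot: [[0.226, 0.974, 0.0], [0.974, -0.226, 0.0], [0.0, 0.0, -1.0]]
force: [0.2, 0.1, -0.6]
width: 0.319
finger_force: 24.9
```

>>> servo_tool(
  commands=[
    [0.1,[0,0,0.7],[0,0,0]],
    [0.1,[0,0,1.2],[0,0,0]],
    [0.1,[0,0,1.2],[0,0,0]],
  ],
)

```text
time: 6.25
eef_pos: [0.6259, 0.2251, 0.0451]
tcp_rot: [[0.226, 0.974, 0.0], [0.974, -0.226, 0.0], [0.0, 0.0, -1.0]]
force: [-1.4, -0.6, -1.4]
width: 0.322
finger_force: 24.9
```

>>> servo_tool(
  commands=[
    [0.1,[-2,0,0.3],[0,0,0]],
    [0.1,[-2,0,0.7],[0,0,0]],
    [0.1,[-2,0,1.1],[0,0,0]],
    [0.1,[-2,0,1.1],[0,0,0]],
  ],
)

```text
time: 6.65
eef_pos: [0.6254, 0.2231, 0.0437]
tcp_rot: [[0.226, 0.974, -0.0], [0.974, -0.226, -0.0], [-0.0, -0.0, -1.0]]
force: [-0.3, -0.5, -1.3]
width: 0.324
finger_force: 24.9
```

>>> servo_tool(
  commands=[
    [0.1,[0,0,0.4],[0,0,0]],
    [0.1,[0,0,0.8],[0,0,0]],
    [0.1,[0,0,0.8],[0,0,0]],
  ],
)

```text
time: 6.95
eef_pos: [0.6254, 0.2231, 0.0436]
tcp_rot: [[0.226, 0.974, 0.0], [0.974, -0.226, -0.0], [-0.0, 0.0, -1.0]]
force: [-2.2, -1.5, 6.6]
width: 0.32
finger_force: 24.9
```

Contact: z = 43.6 mm as predicted, with 6.6 N upward. Releasing and rising.

>>> servo_tool(
  commands=[
    [0.4,[0,0,-0.5],[0,0,0]],
    [0.5,[0,0,-0.5],[0,0,0]],
    [0.5,[0,0,-0.5],[0,0,0]],
    [0.5,[0,0,-0.5],[0,0,0]],
    [0.5,[0,0,-15],[0,0,0]],
    [0.5,[0,0,-45],[0,0,0]],
    [0.5,[0,0,-80],[0,0,0]],
    [0.5,[0,0,-110],[0,0,0]],
  ],
)

```text
time: 7.75
eef_pos: [0.6255, 0.2233, 0.1555]
tcp_rot: [[0.226, 0.974, 0.001], [0.974, -0.226, 0.0], [0.001, 0.001, -1.0]]
force: [0.4, 0.0, 1.1]
width: 0.501
finger_force: 0.0
```

```bash
python3 - <<'E'
from go import *
c,s=np.cos(.1187),np.sin(.1187)
goal(.4304,-.0009,.12,186.8)
E
```

```text
shift [-262.5 -139.5   35.2] turn [ 1.000e-03  0.000e+00 -1.917e+00] t 7.75 q [-0.31  0.62 -0.19  1.81  0.16  0.73 -0.81] F [0.4 0.  1.1] w 0.501
```

>>> servo_tool(
  commands=[
    [0.8,[-35,-18,10],[0,0,-0.15]],
    [0.8,[-70,-37,10],[0,0,-0.3]],
    [0.8,[-105,-55,10],[0,0,-0.45]],
    [0.8,[-140,-74,10],[0,0,-0.6]],
    [0.8,[-175,-92,10],[0,0,-0.75]],
    [0.8,[-205,-110,10],[0,0,-0.9]],
    [0.8,[-235,-125,10],[0,0,-1.05]],
    [0.8,[-245,-130,10],[0,0,-1.2]],
  ],
)

```text
time: 8.55
eef_pos: [0.4409, 0.011, 0.1437]
tcp_rot: [[-0.828, 0.56, -0.001], [0.56, 0.828, -0.003], [-0.001, -0.003, -1.0]]
force: [0.2, 0.6, 1.2]
width: 0.8
finger_force: 0.0
```

```bash
python3 - <<'E'
from go import *
goal(.4304,-.0009,.13,186.8)
E
```

```text
shift [  2.1 -15.7  13.7] turn [-0.003 -0.    -0.713] t 8.55 q [ 0.24  0.47 -0.54  2.29  0.51  0.5   0.27] F [0.2 0.6 1.2] w 0.8
```

>>> servo_tool(
  commands=[
    [0.8,[1,-8,10],[0,0,-0.15]],
    [0.8,[2,-15,10],[0,0,-0.3]],
    [0.8,[2,-15.5,10],[0,0,-0.45]],
    [0.8,[2,-15.5,10],[0,0,-0.6]],
    [0.8,[2,-15.5,10],[0,0,-0.713]],
    [0.8,[2,-15.5,10],[0,0,-0.713]],
    [0.8,[2,-15.5,10],[0,0,-0.713]],
  ],
)

```text
time: 9.25
eef_pos: [0.4332, 0.0019, 0.1334]
tcp_rot: [[-0.994, -0.11, 0.001], [-0.11, 0.994, -0.0], [-0.001, -0.001, -1.0]]
force: [-0.3, -0.2, -0.3]
width: 0.799
finger_force: 0.0
```

```bash
python3 - <<'E'
from go import *
goal(.4304,-.0009,.026,186.8);print(ctrl.get_obs()['eef_pos'])
w=snap('wrist','w5');im=w['img'][:,:,::-1].copy()
c,s=np.cos(np.radians(6.8)),np.sin(np.radians(6.8))
for x,y,z in((18,13,46),(18,-13,46),(-18,13,46),(-18,-13,46),(108,-13,14),(108,-2,14)):
    q=proj(w,[.4304+(c*x-s*y)/1000,-.0009+(s*x+c*y)/1000,z/1000],True);print(x,y,q.round(1));cv2.drawMarker(im,tuple(int(v) for v in q.round()),(255,0,0),0,10,1)
cv2.imwrite('pics/w5m.png',im)
E
```

```text
shift [  3.2  -2.5 107.4] turn [-0.001  0.001 -0.008] t 9.25 q [ 0.38  0.52 -0.72  2.31  0.7   0.53  0.79] F [-0.3 -0.2 -0.3] w 0.799
[0.43323503 0.00193891 0.13338852]
18 13 [335.9 276.3]
18 -13 [297.8 276.5]
-18 13 [336.1 224.9]
-18 -13 [296.3 225.2]
108 -13 [303.4 359.3]
108 -2 [316.2 359.3]
```

View pics/w5m.png

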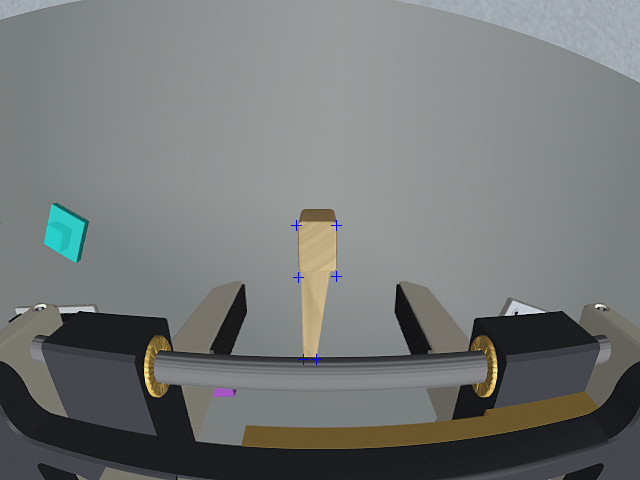

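The wrist view shows the wedge grip between the open fingers, its top spanning (298–337, 222–271). That is about 3 mm nearer the robot than predicted, and its yaw agrees.

>>> servo_tool(
  commands=[
    [0.8,[4.5,-2,35],[0,0,0]],
    [0.8,[4.5,-2,65],[0,0,0]],
    [0.8,[4.5,-2,90],[0,0,0]],
    [0.8,[4.5,-2,103],[0,0,0]],
    [0.8,[4.5,-2,103],[0,0,0]],
    [0.3,[4.5,-2,103],[0,0,0]],
    [0.1,[4.5,-2,103],[0,0,0]],
    [0.1,[4.5,-2,103],[0,0,0]],
  ],
  newtons=45,
)

```text
time: 10.1
eef_pos: [0.4292, -0.0005, 0.0307]
tcp_rot: [[-0.994, -0.113, 0.001], [-0.113, 0.994, 0.0], [-0.002, 0.0, -1.0]]
force: [-0.4, -0.2, -0.5]
width: 0.591
finger_force: 0.0
```

>>> servo_tool(
  commands=[
    [0.1,[0,0,0],[0,0,0]],
    [0.1,[0,0,0],[0,0,0]],
    [0.1,[0,0,0],[0,0,0]],
    [0.1,[0,0,0],[0,0,0]],
  ],
)

```text
time: 10.5
eef_pos: [0.4288, -0.0004, 0.03]
tcp_rot: [[-0.994, -0.114, 0.0], [-0.114, 0.994, -0.0], [-0.0, -0.0, -1.0]]
force: [0.1, 0.0, 3.7]
width: 0.276
finger_force: 45.0
```

>>> servo_tool(
  commands=[
    [0.1,[0,0,-15],[0,0,0]],
    [0.1,[0,0,-40],[0,0,0]],
    [0.1,[0,0,-70],[0,0,0]],
    [0.1,[0,0,-70],[0,0,0]],
  ],
)

```text
time: 10.9
eef_pos: [0.4295, -0.0004, 0.1022]
tcp_rot: [[-0.994, -0.113, 0.003], [-0.113, 0.994, 0.0], [-0.003, -0.0, -1.0]]
force: [0.3, -0.5, -1.0]
width: 0.278
finger_force: 45.0
```

```bash
python3 - <<'E'
from go import *
p=jw(-130,48.5);print(p);goal(*p,.1,167.04);print(ctrl.get_obs()['finger_force'])
E
```

```text
[0.48518864 0.30241975]
shift [-89.5 294.6   2.5] turn [0.001 0.003 0.339] t 10.9 q [ 0.31  0.56 -0.62  2.35  0.81  0.44  0.69] F [ 0.3 -0.5 -1. ] w 0.278
44.99509513378143
```

>>> servo_tool(
  commands=[
    [0.1,[-12,40,0],[0,0,0.05]],
    [0.1,[-25,80,0],[0,0,0.1]],
    [0.1,[-37,120,0],[0,0,0.15]],
    [0.1,[-49,160,0],[0,0,0.2]],
    [0.1,[-61,200,0],[0,0,0.25]],
    [0.1,[-73,240,0],[0,0,0.3]],
    [0.1,[-85,280,0],[0,0,0.339]],
    [0.1,[-89.5,294.5,0],[0,0,0.339]],
  ],
)

```text
time: 11.7
eef_pos: [0.484, 0.3075, 0.0994]
tcp_rot: [[-0.975, 0.22, 0.001], [0.22, 0.975, 0.003], [-0.0, 0.003, -1.0]]
force: [-1.0, 0.8, -0.8]
width: 0.277
finger_force: 45.0
```

>>> servo_tool(
  commands=[
    [0.1,[0,0,10],[0,0,0]],
    [0.1,[0,0,25],[0,0,0]],
    [0.1,[0,0,30],[0,0,0]],
    [0.1,[0,0,30],[0,0,0]],
  ],
)

```text
time: 12.1
eef_pos: [0.4835, 0.3002, 0.0683]
tcp_rot: [[-0.975, 0.224, -0.002], [0.224, 0.975, -0.003], [0.002, -0.003, -1.0]]
force: [-0.3, 0.1, -1.0]
width: 0.277
finger_force: 45.0
```

```bash
python3 - <<'E'
from go import *
p=jw(-130,48.5);goal(*p,.0405,167.04);print(ctrl.get_obs()['eef_pos'])
s=snap('scene','s6');d=snap('side','d6')
a=s['img'][205:280,358:458,::-1];b=d['img'][150:225,256:356,::-1]
cv2.imwrite('pics/c6.png',np.hstack([cv2.resize(x,(400,300),interpolation=cv2.INTER_CUBIC) for x in(a,b)]))
E
```

```text
shift [-1.2  2.6 27.8] turn [-0.003 -0.002  0.   ] t 12.1 q [-0.31  0.7  -0.51  2.06  0.65  0.54  0.05] F [-0.3  0.1 -1. ] w 0.277
[0.48348418 0.30020775 0.06833508]
```

View pics/c6.png

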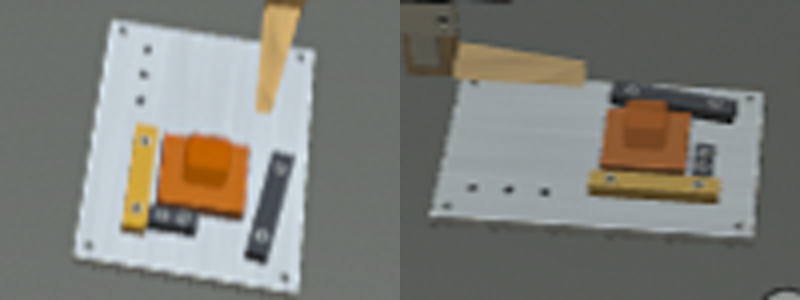

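```bash
python3 - <<'E'
from fit import *
import go
S2=dict(np.load('pics/s6.npz'));D2=dict(np.load('pics/d6.npz'))
js=k(0,0,358,205,4);jd=k(400,0,256,150,4)
def toj(p):
    d=p[:2]-go.J;c,s=np.cos(go.JY),np.sin(go.JY);return (np.array([c*d[0]+s*d[1],-s*d[0]+c*d[1]])*1000).round(1)
h=30
q=fit('tile',[(S2,(-h,-h,12),js(163,135)),(S2,(-h,h,12),js(250,143)),(S2,(h,h,12),js(244,213)),(S2,(h,-h,12),js(158,203)),
 (D2,(-h,h,12),jd(606,110)),(D2,(h,h,12),jd(690,112)),(D2,(h,-h,12),jd(687,170))],z0=.01,x0=(.626,.223,-.226))
print(toj(q[:2]),np.degrees(q[2])+12.96)
print('tip',[toj(at(S2,*js(*u),.052)) for u in((257,102),(272,104))],[toj(at(S2,*js(*u),.038)) for u in((256,111),(271,112))],toj(at(D2,*jd(585,85),.038)),toj(at(D2,*jd(585,62),.052)))
E
```

```text
tile [627.  223.8] -10.62
[[-0.2, -0.5], [-0.2, 0.2], [0.7, -0.3], [-0.1, -0.6], [0.1, -0.2], [0.3, 0.0], [0.4, 0.0]]
[25.8  3.7] 2.341351019107144
tip [array([-18. ,  32.1]), array([-18.3,  42.3])] [array([-22.2,  33.5]), array([-23.4,  43.7])] [-21.1  38.5] [-21.7  46.8]
```

The composite shows the pull square in the jig, plate scene-crop corner at (250,143) with its edge at jig y ≈ 33, and the wedge thin end forward at (264,110). After a 2.6 mm sideways correction the tip lines up with the mouth, so I'll lower it to the bed.

>>> servo_tool(
  commands=[
    [0.1,[0,2.6,12],[0,0,0]],
    [0.1,[0,2.6,21],[0,0,0]],
    [0.1,[0,2.6,25],[0,0,0]],
    [0.1,[0,2.6,26.5],[0,0,0]],
    [0.1,[0,2.6,26.5],[0,0,0]],
  ],
)

```text
time: 12.7
eef_pos: [0.4845, 0.305, 0.0431]
tcp_rot: [[-0.975, 0.223, -0.0], [0.223, 0.975, -0.0], [0.0, -0.0, -1.0]]
force: [-1.2, 0.2, -1.3]
width: 0.276
finger_force: 45.0
```

>>> servo_tool(
  commands=[
    [0.1,[0,0,0.5],[0,0,0]],
    [0.1,[0,0,1],[0,0,0]],
    [0.1,[0,0,1],[0,0,0]],
  ],
)

```text
time: 13.0
eef_pos: [0.4848, 0.305, 0.0426]
tcp_rot: [[-0.975, 0.223, 0.0], [0.223, 0.975, 0.0], [-0.0, 0.0, -1.0]]
force: [0.9, -0.2, -0.4]
width: 0.279
finger_force: 45.0
```

```bash
cat >> go.py <<'E'
def jpose():
    o=ctrl.get_obs();c,s=np.cos(JY),np.sin(JY);Q=np.array([[c,s],[-s,c]])
    print('jig xy',(Q@(np.array(o['eef_pos'])[:2]-J)*1000).round(1),'z',round(o['eef_pos'][2]*1000,1),'Fjig',(Q@np.array(o['force'])[:2]).round(1),round(o['force'][2],1),'Mz',np.round(o['ft_torque'],2),'yaw',round(np.degrees(np.arctan2(o['tcp_rot'][1][0],o['tcp_rot'][0][0])),2),'w',round(o['width'],3),'t',round(o['time'],2))
E
python3 -c "
from go import *
jpose()"
```

```text
jig xy [-131.   51.] z 42.6 Fjig [ 0.9 -0. ] -0.4 Mz [ 0.08 -0.14  0.01] yaw 167.12 w 0.279 t 13.0
```

>>> servo_tool(
  commands=[
    [0.1,[0,-2,1],[0,0,0]],
    [0.1,[0,-2.5,1.8],[0,0,0]],
    [0.1,[0,-2.5,2.3],[0,0,0]],
    [0.1,[0,-2.5,2.3],[0,0,0]],
  ],
)

```text
time: 13.4
eef_pos: [0.4841, 0.3025, 0.0401]
tcp_rot: [[-0.975, 0.223, -0.0], [0.223, 0.975, -0.0], [0.0, -0.0, -1.0]]
force: [-0.2, 0.4, -1.3]
width: 0.275
finger_force: 45.0
```

```bash
python3 -c "
from go import *
jpose()"
```

```text
jig xy [-131.1   48.3] z 40.1 Fjig [-0.3  0.3] -1.3 Mz [ 0.   -0.1   0.03] yaw 167.11 w 0.275 t 13.4
```

>>> servo_tool(
  commands=[
    [0.1,[-4,0,0.4],[0,0,0]],
    [0.1,[-10,0,0.4],[0,0,0]],
    [0.1,[-16,0,0.4],[0,0,0]],
    [0.1,[-22,0,0.4],[0,0,0]],
    [0.1,[-26,0,0.4],[0,0,0]],
    [0.1,[-26,0,0.4],[0,0,0]],
  ],
)

```text
time: 14.0
eef_pos: [0.5104, 0.297, 0.0401]
tcp_rot: [[-0.975, 0.223, 0.001], [0.223, 0.975, 0.001], [-0.001, 0.001, -1.0]]
force: [-0.6, 0.6, 4.5]
width: 0.281
finger_force: 45.0
```

```bash
python3 -c "
from go import *
jpose()"
```

```text
jig xy [-104.3   48.9] z 40.1 Fjig [-0.7  0.5] 4.5 Mz [ 0.15 -0.04  0.02] yaw 167.09 w 0.281 t 14.0
```

>>> servo_tool(
  commands=[
    [0.1,[-5,-0.4,0],[0,0,0]],
    [0.1,[-10,-1,0],[0,0,0]],
    [0.1,[-14,-1.5,0],[0,0,0]],
    [0.1,[-18,-2,0],[0,0,0]],
    [0.1,[-21,-2.4,0],[0,0,0]],
    [0.1,[-24,-2.8,0],[0,0,0]],
    [0.1,[-24,-2.8,0],[0,0,0]],
  ],
)

```text
time: 14.7
eef_pos: [0.5325, 0.2891, 0.0401]
tcp_rot: [[-0.975, 0.223, 0.0], [0.223, 0.975, 0.001], [0.0, 0.001, -1.0]]
force: [-2.9, 0.1, 5.7]
width: 0.282
finger_force: 45.0
```

```bash
python3 -c "
from go import *
jpose()"
```

```text
jig xy [-80.9  46.1] z 40.1 Fjig [-2.9 -0.5] 5.7 Mz [ 0.06  0.37 -0.01] yaw 167.12 w 0.282 t 14.7
```

Smooth so far, with only about 3 N of drag. Continuing along the taper.

>>> servo_tool(
  commands=[
    [0.1,[-3,-0.4,0],[0,0,0]],
    [0.1,[-6,-0.8,0],[0,0,0]],
    [0.1,[-9,-1.3,0],[0,0,0]],
    [0.1,[-12,-1.7,0],[0,0,0]],
    [0.1,[-15,-2.1,0],[0,0,0]],
    [0.1,[-15,-2.1,0],[0,0,0]],
  ],
)

```text
time: 15.3
eef_pos: [0.5465, 0.2836, 0.0401]
tcp_rot: [[-0.975, 0.223, -0.0], [0.223, 0.975, 0.001], [0.0, 0.001, -1.0]]
force: [-3.3, 0.7, 7.2]
width: 0.275
finger_force: 45.0
```

```bash
python3 -c "
from go import *
jpose()"
```

```text
jig xy [-66.   43.9] z 40.1 Fjig [-3.4 -0. ] 7.2 Mz [ 0.13  0.48 -0.04] yaw 167.12 w 0.275 t 15.3
```

>>> servo_tool(
  commands=[
    [0.1,[-2,-0.2,0],[0,0,0]],
    [0.1,[-4,-0.4,0],[0,0,0]],
    [0.1,[-6,-0.6,0],[0,0,0]],
    [0.1,[-8,-0.8,0],[0,0,0]],
    [0.1,[-8,-0.8,0],[0,0,0]],
  ],
)

```text
time: 15.8
eef_pos: [0.5536, 0.2811, 0.0401]
tcp_rot: [[-0.975, 0.223, -0.001], [0.223, 0.975, 0.0], [0.001, 0.0, -1.0]]
force: [-4.5, -0.1, 7.6]
width: 0.277
finger_force: 45.0
```

```bash
python3 -c "
from go import *
jpose()"
```

```text
jig xy [-58.6  43. ] z 40.1 Fjig [-4.3 -1.1] 7.6 Mz [ 0.06  0.77 -0.11] yaw 167.12 w 0.277 t 15.8
```

>>> servo_tool(
  commands=[
    [0.1,[-1,-0.1,-0.2],[0,0,0]],
    [0.1,[-2,-0.2,-0.2],[0,0,0]],
    [0.1,[-3,-0.3,-0.2],[0,0,0]],
    [0.1,[-3,-0.3,-0.2],[0,0,0]],
  ],
)

```text
time: 16.2
eef_pos: [0.5566, 0.2799, 0.0401]
tcp_rot: [[-0.975, 0.223, -0.001], [0.223, 0.975, 0.0], [0.001, -0.0, -1.0]]
force: [-4.5, -0.8, 6.4]
width: 0.275
finger_force: 45.0
```

```bash
python3 - <<'E'
from go import *
jpose()
s=snap('scene','s7');d=snap('side','d7')
a=s['img'][205:280,358:458,::-1];b=d['img'][150:225,256:356,::-1]
cv2.imwrite('pics/c7.png',np.hstack([cv2.resize(x,(400,300),interpolation=cv2.INTER_CUBIC) for x in(a,b)]))
E
```

```text
jig xy [-55.4  42.6] z 40.1 Fjig [-4.2 -1.8] 6.4 Mz [ 0.1  0.7 -0.1] yaw 167.12 w 0.275 t 16.2
```

View pics/c7.png

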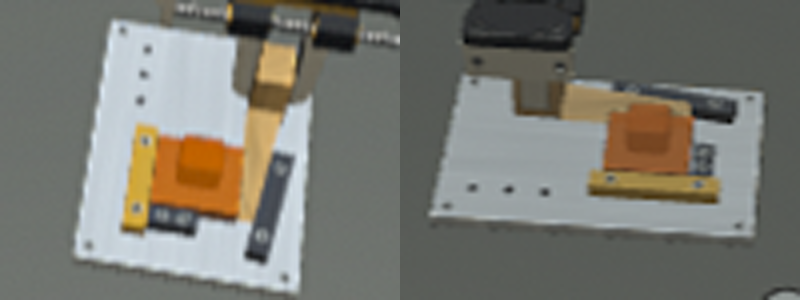

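The composite shows the wedge between the glass and the slanted rail, and the pull close to the brass fence and end stop (plate at (152–242, 135–215)). I'll creep forward until the resistance rises.

>>> servo_tool(
  commands=[
    [0.1,[-1,-0.1,0],[0,0,0]],
    [0.1,[-2,-0.3,0],[0,0,0]],
    [0.1,[-2,-0.3,0],[0,0,0]],
  ],
)

```text
time: 16.6
eef_pos: [0.5576, 0.2796, 0.0401]
tcp_rot: [[-0.975, 0.222, -0.002], [0.222, 0.975, 0.0], [0.002, 0.0, -1.0]]
force: [-7.1, 1.3, 7.0]
width: 0.275
finger_force: 45.0
```

>>> servo_tool(
  commands=[
    [0.1,[-0.7,-0.1,0],[0,0,0]],
    [0.1,[-1.4,-0.2,0],[0,0,0]],
    [0.1,[-1.4,-0.2,0],[0,0,0]],
  ],
)

```text
time: 16.9
eef_pos: [0.5577, 0.2796, 0.0401]
tcp_rot: [[-0.975, 0.222, -0.003], [0.222, 0.975, 0.001], [0.003, -0.0, -1.0]]
force: [-10.9, 2.2, 9.7]
width: 0.275
finger_force: 45.0
```

```bash
python3 -c "
from go import *
jpose()"
```

```text
jig xy [-54.2  42.5] z 40.1 Fjig [-11.1  -0.3] 9.7 Mz [ 0.41  1.88 -0.25] yaw 167.19 w 0.275 t 16.9
```

>>> servo_tool(
  commands=[
    [0.1,[-0.5,-0.8,0],[0,0,0]],
    [0.1,[-1,-1.5,0],[0,0,0]],
    [0.1,[-1,-1.5,0],[0,0,0]],
    [0.1,[-1,-1.5,0],[0,0,0]],
  ],
)

```text
time: 17.3
eef_pos: [0.5578, 0.2795, 0.0402]
tcp_rot: [[-0.975, 0.221, -0.003], [0.221, 0.975, 0.003], [0.004, 0.002, -1.0]]
force: [-13.3, 5.8, 8.4]
width: 0.277
finger_force: 45.0
```

```bash
python3 -c "
from go import *
jpose()"
```

```text
jig xy [-54.1  42.4] z 40.2 Fjig [-14.2   2.6] 8.4 Mz [ 1.18  2.23 -0.38] yaw 167.25 w 0.277 t 17.3
```

>>> servo_tool(
  commands=[
    [0.1,[-0.4,-1,-0.3],[0,0,0]],
    [0.1,[-0.8,-2,-0.5],[0,0,0]],
    [0.1,[-0.8,-2.8,-0.5],[0,0,0]],
    [0.1,[-0.8,-2.8,-0.5],[0,0,0]],
    [0.1,[-0.8,-2.8,-0.5],[0,0,0]],
  ],
)

```text
time: 17.8
eef_pos: [0.5579, 0.2791, 0.0406]
tcp_rot: [[-0.976, 0.219, -0.003], [0.219, 0.976, 0.007], [0.004, 0.006, -1.0]]
force: [-12.8, 12.9, 3.3]
width: 0.275
finger_force: 45.0
```

```bash
python3 - <<'E'
from go import *
jpose()
s=snap('scene','s8');d=snap('side','d8');w=snap('wrist','w8')
a=s['img'][205:280,358:458,::-1];b=d['img'][150:225,256:356,::-1]
cv2.imwrite('pics/c8.png',np.vstack([np.hstack([cv2.resize(x,(400,300),interpolation=cv2.INTER_CUBIC) for x in(a,b)]),np.hstack([cv2.resize(w['img'][:,:,::-1],(400,300)),cv2.resize(s['img'][:,:,::-1],(400,300))])]))
E
```

```text
jig xy [-53.9  42.1] z 40.6 Fjig [-15.3   9.7] 3.3 Mz [ 2.75  2.39 -0.17] yaw 167.33 w 0.275 t 17.8
```

View pics/c8.png

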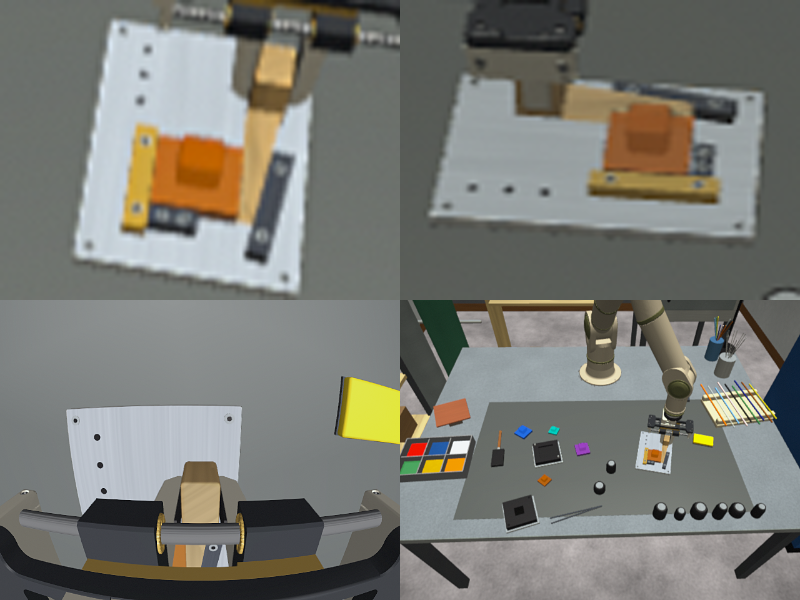

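The composite shows the pull lying against the brass fence, the wedge seated between glass and rail, and the other bench items where they were. The wedge stopped firmly at jig (-53.9, 42.1), close to the given (-53, 43), with about 15 N of push and 10 N sideways. Handing in.

```bash
python3 -c "
from h import *
print(ticket.sign_off())"
```

```text
the job is handed in; nothing more can be done
None
```

The amber pull sits in the jig against the brass fence, as far as the images and the wedge's stop position show, and the job is handed in with the wedge still gripped and pushed in at about 15 N (10 N sideways) after 18 s of robot time.

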